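# Press home a curved row of vial stoppers

## Task

The round tray holds a curved row of five vials with half-inserted rubber stoppers. Starting with the vial next to the upright index pin, follow the row with the fingertips and gently press each stopper fully home, one after the other in order. Leave the lone vial's stopper half in, and do not lift or shove the tray or the things standing about.

Things in the scene. Friction and masses are not known exactly. Their poses are not given: they have to be found in the camera images.
- carousel: Round grey metal vial tray, loose, 0.7 to 1.2 kg, 176 mm across, 20 mm thick; origin at the centre of its underside, z up. On a circle of 70 mm radius stand five fixed vials in a curved row, at -60, -30, 0, 30 and 60 degrees from its x axis (anticlockwise from above, 36 mm apart), and a lone one at 150. At the centre a black knob 20 mm thick, top 54 mm above the underside.
- index_pin_tip (a point): Tip of the upright steel index pin, 6 mm thick, 68 mm above the tray's underside; it stands at -90 degrees on the vials' circle, 36 mm from the first vial of the row.
- stopper_1_top (a point): Centre of the flat top of the first stopper of the row, counted from the index pin (at -60 degrees on the tray): a dark rubber disc 18 mm across and 4 mm thick on a glass vial 21 mm thick. Its top is about 62 mm above the tray's underside when half in, and 56 mm when fully home on the vial's lip. About 3 N pushes it; it stays where it is left.
- stopper_1 (a joint): How far the first stopper has been pushed down, m: 0 to 0.001 at the start (half in), 0.006 fully home against a rigid stop.
- stopper_2_top (a point): Centre of the flat top of the second stopper of the row, counted from the index pin (at -30 degrees on the tray): a dark rubber disc 18 mm across and 4 mm thick on a glass vial 21 mm thick. Its top is about 62 mm above the tray's underside when half in, and 56 mm when fully home on the vial's lip. About 3 N pushes it; it stays where it is left.
- stopper_2 (a joint): How far the second stopper has been pushed down, m: 0 to 0.001 at the start (half in), 0.006 fully home against a rigid stop.
- stopper_3_top (a point): Centre of the flat top of the third stopper of the row, counted from the index pin (at 0 degrees on the tray): a dark rubber disc 18 mm across and 4 mm thick on a glass vial 21 mm thick. Its top is about 62 mm above the tray's underside when half in, and 56 mm when fully home on the vial's lip. About 3 N pushes it; it stays where it is left.
- stopper_3 (a joint): How far the third stopper has been pushed down, m: 0 to 0.001 at the start (half in), 0.006 fully home against a rigid stop.
- stopper_4_top (a point): Centre of the flat top of the fourth stopper of the row, counted from the index pin (at 30 degrees on the tray): a dark rubber disc 18 mm across and 4 mm thick on a glass vial 21 mm thick. Its top is about 62 mm above the tray's underside when half in, and 56 mm when fully home on the vial's lip. About 3 N pushes it; it stays where it is left.
- stopper_4 (a joint): How far the fourth stopper has been pushed down, m: 0 to 0.001 at the start (half in), 0.006 fully home against a rigid stop.
- stopper_5_top (a point): Centre of the flat top of the fifth stopper of the row, counted from the index pin (at 60 degrees on the tray): a dark rubber disc 18 mm across and 4 mm thick on a glass vial 21 mm thick. Its top is about 62 mm above the tray's underside when half in, and 56 mm when fully home on the vial's lip. About 3 N pushes it; it stays where it is left.
- stopper_5 (a joint): How far the fifth stopper has been pushed down, m: 0 to 0.001 at the start (half in), 0.006 fully home against a rigid stop.
- stopper_lone_top (a point): Centre of the top of the stopper on the lone vial (at 150 degrees on the tray), of the same kind, half in.
- stopper_lone (a joint): How far the lone vial's stopper has been pushed down, m; it is to stay half in (0 to 0.001 at the start).
- brown_bottle: Small brown bottle, 28 mm across and 60 mm tall, standing loose on the tray between the knob and the rim, on the side away from the row; origin at the centre of its underside. To be left alone.
- dish: Low round clear dish, 62 mm across and 16 mm tall, loose on the table to the left of the tray, with two other small things in a file; origin at the centre of its underside. To be left alone.
- card_box: Small card box, 50x56x22 mm, loose on the table to the left of the tray, with two other small things in a file; origin at the centre of its underside. To be left alone.
- beaker: Small empty glass beaker, 44 mm across and 55 mm tall, loose on the table to the left of the tray, with two other small things in a file; origin at the centre of its underside. To be left alone.

How it is judged:
On the way, in this order (a step that is already met when the one before it is completed fails the run):
1. the first stopper from the index pin is fully home, the later ones not yet (value of joint stopper_1 above 0.0048 m and value of joint each of stopper_2, stopper_3, stopper_4, stopper_5 below 0.003 m), for 0.1 s.
2. the second stopper from the index pin is fully home, the later ones not yet (value of joint stopper_2 above 0.0048 m and value of joint each of stopper_3, stopper_4, stopper_5 below 0.003 m), for 0.1 s.
3. the third stopper from the index pin is fully home, the later ones not yet (value of joint stopper_3 above 0.0048 m and value of joint each of stopper_4, stopper_5 below 0.003 m), for 0.1 s.
4. the fourth stopper from the index pin is fully home, the later ones not yet (value of joint stopper_4 above 0.0048 m and value of joint stopper_5 below 0.003 m), for 0.1 s.
5. the fifth stopper from the index pin is fully home (value of joint stopper_5 above 0.0048 m), for 0.1 s.
At the end, for the whole second after the job is handed in: all five stoppers of the row are pushed home (at least 4.8 of 6 mm), the lone one is still less than 2.5 mm down, the tray stands still and flat within 20 mm of its first place, and the brown bottle is upright (value of joint each of stopper_1, stopper_2, stopper_3, stopper_4, stopper_5 above 0.0048 m and value of joint stopper_lone below 0.0025 m and linear speed of carousel below 0.01 m/s and height (world z) of carousel below 0.005 m and distance of carousel from where it was at the start of the episode below 0.02 m and angle between brown_bottle's own z axis and vertical below 0.2 rad); the robot touches nothing.
It fails at once if the lone vial's stopper is pushed in (more than 2.5 mm down) (value of joint stopper_lone above 0.0025 m).
It fails at once if the tray is shoved more than 20 mm, lifted or tipped (distance of carousel from where it was at the start of the episode above 0.02 m or height (world z) of carousel above 0.008 m or angle between carousel's own z axis and vertical above 0.08 rad).
It fails at once if the fingers press on the tray, its vials or stoppers with more than 60 N (contact force between the fingers and carousel above 60 N).
It fails at once if the brown bottle is displaced by more than 25 mm, lifted or tipped over (distance of brown_bottle from where it was at the start of the episode above 0.025 m or height (world z) of brown_bottle above 0.03 m or angle between brown_bottle's own z axis and vertical above 0.4 rad).
It fails at once if the dish, card box or beaker is displaced by more than 20 mm or lifted (distance of any of dish, card_box, beaker from where it was at the start of the episode above 0.02 m or height (world z) of any of dish, card_box, beaker above 0.01 m).
It also fails if it takes over 51 s, if anything falls off the work surface, if the arm or the gripper's body presses on something with over 40 N, if the wrist force passes 120 N, or if a joint passes its speed limit or range.

## Robot

A 6-joint arm with a two-finger parallel gripper is mounted at the origin on a cart in front of the work surface, level with it; the furniture and walls round the work are solid. World frame = base frame: x ahead of the robot, y to its left, z up, the work surface at z = 0. Lengths are in m, angles in rad, forces in N, time in s.
With the tool pointing down it reaches from about 0.3 to 0.825 m from the base axis. Payload 5.4 kg.
Tool frame: the origin (TCP) lies on the centre line of the jaws, within the pads' length; the fingertips stand 14 mm ahead of it and the grasp point (between the pads) lies 5 mm behind it (arm.tip_extent is the distance from the TCP to the fingertips, in m); z points along the fingers, y is the line along which they close (so a half turn about z gives the same grasp; the last joint's range is limited). The gripper opens to 92 mm and grips with 3 to 60 N. Pads are 20 mm wide; open, the fingers measure 128 mm over their backs; the gripper's body (75 mm by 189 mm) begins 69 mm behind the grasp point.
Start: joints at [-1.494, 0.158, 1.597, -0, 1.386, -0.21], TCP at [0.163, -0.552, 0.229] pointing down, gripper open.
Joint ranges: [-2.91, 2.91], [-0.94, 2.29], [0.18, 2.7], [-1.29, 4.43], [0.17, 2.64], [-3, 3]. Speed limits (rad/s): [2.57, 2.57, 3.14, 3.14, 3.14, 3.14].

## Interface

Orientations are given as [roll, pitch, yaw] about the fixed x, y, z axes, in that order (R = Rz(yaw) Ry(pitch) Rx(roll)).
In Python, from cell import arm gives the robot as it stands.
- The arm moves only by the shell command python3 -m pendant 'ROWS'. ROWS is JSON, one flat list of numbers, 7 for each row, row after row: the finger opening in m, from 0 to 0.0919, then the shift along the tool's x, y, z in m, then the turn, a rotation vector about the tool's x, y, z in degrees. In form: [grip, x, y, z, rx, ry, rz, grip, x, y, z, rx, ry, rz, ...]. A call has 1 to 20 rows; each row shifts and turns the commanded pose from where the row before left it, along the tool's axes as they then stand; what a row does not reach is not made up. A row lasts 1/12 s, in which the tool goes at most 41.7 mm and 7.16 degrees, less where a joint would pass 70% of its speed; a pose out of reach is approached as far as the arm can. A call is refused whole if a number of a shift passes 0.0417 or a number of a turn 7.16, either way. A call with a gripper value outside its range is refused whole. The fingers move at their own pace and stop on an object; the grip force is fixed at half the most. Time passes only in rows, so rows that do not move let the fingers close. It gives the time, the measured TCP pose, the force, the opening and the grip force at its end, in the units of the state.
- arm.get_obs(): the state, without advancing time (a new reading comes with each control period).
- arm.capture(name): name is "side" or "top" or "wrist"; returns a dict with "image" (480x640x3 uint8, red, green, blue), "z_map" (480x640 float32, m along the optical axis (not along the pixel's ray), 0 where there is no reading), "fx", "fy", "cx", "cy" (pixels), "pose" (4x4, takes a point from camera to world coordinates); the wrist camera has in their place "hand_eye" (4x4, takes a point from camera to tool coordinates, whose origin is the TCP and whose axes are the flange's). Camera axes: x right, y up, looking along -z (the intrinsics and any distortion apply to the point x, -y, -z); pixel columns grow to the right and rows downward; lengths in m; the calibration is good to about 2 mm. A picture is of the moment at which its call begins: read the wrist's pose just before it.
- arm.hand_in(): hands the job in; it is judged then, once.
The state is a dict: "t": time; "q": joint angles; "qvel": joint speeds; "joint_efforts": joint torques, N m; "eef_pos": TCP position; "tool_rot": TCP orientation; "contact_force": force on the tool from outside, world axes, zero at the start; "moment": the same for the moment, N m; "finger_gap": finger opening in m; "grasp_force": force on a finger pad.
Only numpy, scipy, OpenCV 4.12 (cv2) and the standard library are available. Lean on these libraries where they do the work, as an engineer would, in place of code of your own. Each camera call takes 0.05 s, during which the arm holds its last target. There are 200 camera calls.

## Working session

There is one attempt and no reset: what is moved stays moved. The work goes in short steps, Python scripts to look and compute and a shell command to move; the robot and the scene stay as the last step left them, time stands still between calls to the robot, and variables do not carry over. Pictures are saved under pics/ and viewed, at most 10 in all, crops included, and the job is handed in when it is done.

```bash
mkdir -p pics; ls
python3 - <<'E'
from cell import arm
import cv2,numpy as np,pickle
o=arm.get_obs();print({k:np.round(v,3) for k,v in o.items()})
d={n:arm.capture(n) for n in("top","side")}
pickle.dump(d,open("c0.pkl","wb"))
for n in d:
    c=d[n];cv2.imwrite(f"pics/{n}0.png",c["image"][:,:,::-1]);print(n,c["fx"],c["fy"],c["cx"],c["cy"],np.round(c["pose"],3).tolist(),c.keys())
E
```

```text
pics
{'t': np.float64(0.0), 'q': array([-1.494,  0.159,  1.598, -0.   ,  1.386, -0.21 ]), 'qvel': array([-0.001,  0.   ,  0.001, -0.   , -0.   ,  0.   ]), 'joint_efforts': array([ 1.0000e-03, -3.8558e+01, -3.2211e+01,  7.0000e-02,  3.8000e-02,
       -0.0000e+00]), 'eef_pos': array([ 0.163, -0.551,  0.228]), 'tool_rot': array([-3.14 , -0.   ,  0.287]), 'contact_force': array([ 0.686, -0.299, -0.34 ]), 'moment': array([-0.024, -0.068,  0.029]), 'grasp_force': np.float64(0.0), 'finger_gap': np.float64(0.092)}
top 562.0423227268494 562.0423227268494 313.18843559670114 231.2000331962888 [[0.02, 0.997, -0.071, 0.424], [-0.999, 0.017, -0.039, 0.134], [-0.038, 0.072, 0.997, 0.93], [0.0, 0.0, 0.0, 1.0]] dict_keys(['image', 'z_map', 'fx', 'fy', 'cx', 'cy', 'pose'])
side 470.2215625378035 470.2215625378035 321.65881806852315 235.8748506017396 [[0.937, 0.151, -0.314, 0.215], [-0.349, 0.43, -0.833, -0.55], [0.009, 0.89, 0.456, 0.468], [0.0, 0.0, 0.0, 1.0]] dict_keys(['image', 'z_map', 'fx', 'fy', 'cx', 'cy', 'pose'])
```

View pics/top0.png

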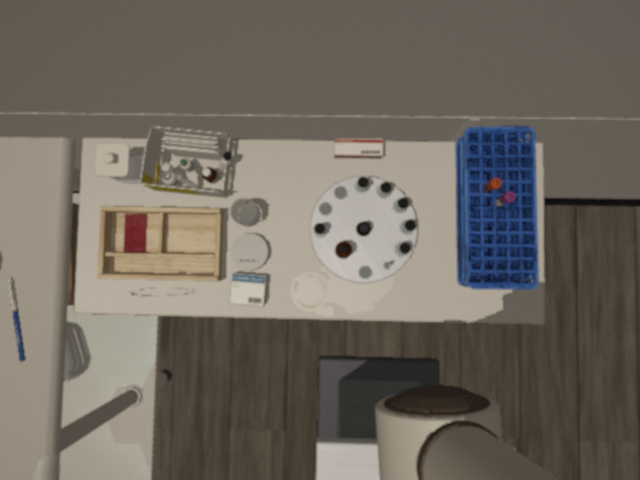

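View pics/side0.png

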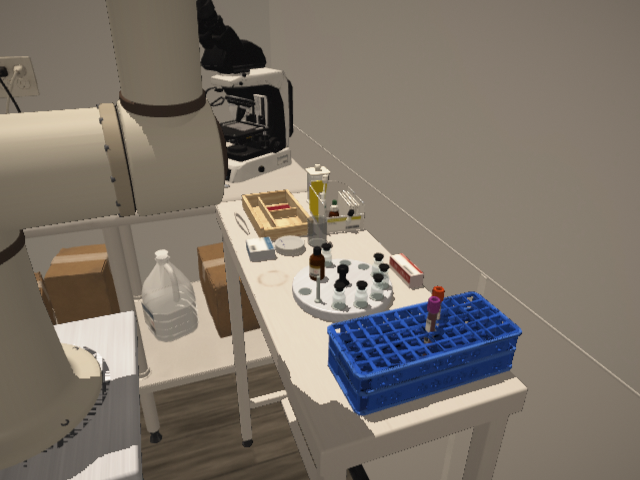

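The top view shows the tray centred near (364,229). The row stoppers are at about (405,248), (410,225), (403,203), (386,187) and (363,182), with the pin near (390,264), so the first stopper is the one at (405,248). The lone one is at (320,229). The side view agrees with this order: the pin is at about (318,288), left of the nearest vial.

```bash
cat > h.py <<'E'
import numpy as np,cv2
def ray(c,uv,z,pose=None):
    P=c["pose"] if pose is None else pose
    d=P[:3,:3]@np.array([(uv[0]-c["cx"])/c["fx"],-(uv[1]-c["cy"])/c["fy"],-1]);o=P[:3,3]
    return o+d*(z-o[2])/d[2]
def fit(pts,ang):
    "rigid 2D fit of points at given tray angles -> centre, yaw, residuals mm"
    m=.07*np.c_[np.cos(ang),np.sin(ang)];p=np.array(pts)[:,:2]
    a=(m-m.mean(0))@[1,1j];b=(p-p.mean(0))@[1,1j]
    yaw=np.angle((b*a.conj()).sum());R=np.array([[np.cos(yaw),-np.sin(yaw)],[np.sin(yaw),np.cos(yaw)]])
    t=p.mean(0)-R@m.mean(0);return t,yaw,m@R.T+t,(p-(m@R.T+t))*1e3
ANG=np.radians([-60,-30,0,30,60,150])
E
python3 - <<'E'
import pickle
from h import *
C=pickle.load(open("c0.pkl","rb"))
c=C["top"]
g=cv2.cvtColor(c["image"],cv2.COLOR_RGB2GRAY)
s=[(405,248),(410,225),(403,203),(386,187),(363,182),(320,229),(364,229)]
P=[]
for u,v in s:
    w=np.clip(75.-g[v-9:v+10,u-9:u+10],0,None);n,l,st,ce=cv2.connectedComponentsWithStats((w>0).astype(np.uint8))
    k=1+st[1:,4].argmax();w=w*(l==k);yy,xx=np.mgrid[v-9:v+10,u-9:u+10]
    uv=((xx*w).sum()/w.sum(),(yy*w).sum()/w.sum())
    zm=c["z_map"][v-1:v+2,u-1:u+2]
    P.append(ray(c,uv,.061));print(np.round(uv,1),st[k],np.round(P[-1],4),zm.min())
t,y,m,r=fit(P[:6],ANG);print(t,np.degrees(y));print(m.round(4));print(r.round(1))
cv2.imwrite("pics/crop.png",cv2.resize(c["image"][160:300,290:540,::-1],None,fx=3.2,fy=3.2,interpolation=2))
# heights from z maps (world) in top view around rack
yy,xx=np.mgrid[110:310,60:560];z=c["z_map"][110:310,60:560]
pc=np.stack([(xx-c["cx"])/c["fx"]*z,-(yy-c["cy"])/c["fy"]*z,-z],-1)@c["pose"][:3,:3].T+c["pose"][:3,3]
print("max z rack",np.percentile(pc[20:180,395:480,2],[50,99]),"centre box",np.percentile(pc[20:200,100:400,2],[50,99,99.9]))
for u,v in s: print(pc[v-113:v-106,u-63:u-56,2].max().round(3),end=' ')
E
```

```text
[404.7 247.5] [ 4  4 11 10 83] [0.4632 0.0274 0.061 ] 0.8616543
[409.9 224.8] [ 4  4 11 10 87] [0.4984 0.0196 0.061 ] 0.8649763
[403.  202.7] [ 4  4 11 10 87] [0.5325 0.0305 0.061 ] 0.8677448
[385.7 187.1] [ 4  5 11 10 84] [0.5566 0.0574 0.061 ] 0.86780655
[363.  181.9] [ 4  4 11 10 81] [0.5642 0.0928 0.061 ] 0.87145114
[319.6 228.2] [ 4  4 11 10 82] [0.4909 0.1589 0.061 ] 0.8687149
[363.4 228.4] [  2   2  14  13 146] [0.4916 0.0912 0.061 ] 0.8730687
[0.49455016 0.0893097 ] -57.01200970219824
[[0.4628 0.0269]
 [0.4982 0.0194]
 [0.5327 0.0306]
 [0.5569 0.0575]
 [0.5645 0.093 ]
 [0.4909 0.1592]]
[[ 0.5  0.4]
 [ 0.2  0.2]
 [-0.1 -0.1]
 [-0.3 -0.1]
 [-0.2 -0.2]
 [-0.  -0.3]]
max z rack [0.04542302 0.11074829] centre box [0.00215274 0.06857258 0.93043618]
0.065 0.065 0.065 0.066 0.065 0.064 0.93
```

View pics/crop.png

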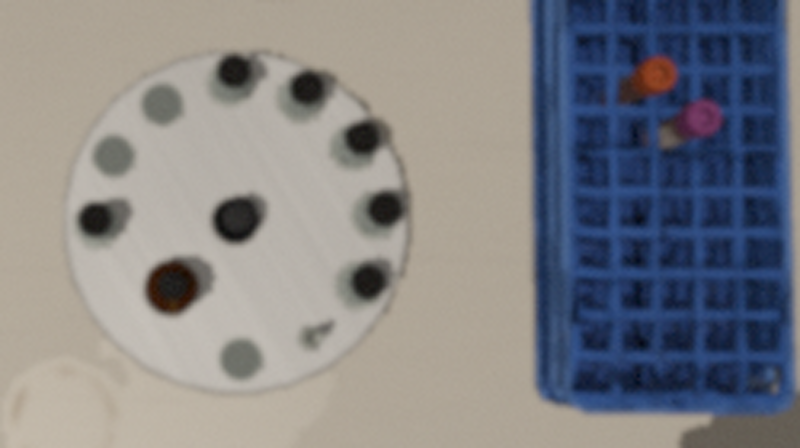

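```bash
python3 -m pendant '[0,0,0,0,0,0,5.5,0,0,0,0,0,0,5.5,0,0,0,0,0,0,5.4,0,0.019,-0.036,0,0,0,0,0,0.019,-0.036,0,0,0,0,0,0.019,-0.036,0,0,0,0,0,0.019,-0.036,0,0,0,0,0,0.019,-0.036,0,0,0,0,0,0.019,-0.036,0,0,0,0,0,0.019,-0.036,0,0,0,0,0,0.019,-0.036,0,0,0,0,0,0.019,-0.036,0,0,0,0,0,0.019,-0.036,0,0,0,0,0,0.019,-0.036,0,0,0,0,0,0.019,-0.036,0,0,0,0,0,0.019,-0.036,0,0,0,0,0,0.019,-0.036,0,0,0,0,0,0.015,-0.036,0,0,0,0,0,0.015,-0.036,0,0,0,0,0,0,0,0,0,0,0]'
python3 - <<'E'
from cell import arm
import pickle,cv2
from scipy.spatial.transform import Rotation as R
from h import *
o=arm.get_obs();c=arm.capture("wrist");T=np.eye(4);T[:3,:3]=R.from_euler("xyz",o["tool_rot"]).as_matrix();T[:3,3]=o["eef_pos"]
c["P"]=T@c["hand_eye"];pickle.dump(c,open("w1.pkl","wb"));print([k for k in c],np.round(c["P"],3).tolist(),c["fx"],c["cx"],c["cy"])
im=c["image"][:,:,::-1].copy()
Pi=np.linalg.inv(c["P"])
for x,y in [(.4628,.0269),(.4982,.0194),(.5327,.0306),(.5569,.0575),(.5645,.093),(.4909,.1592)]:
    p=Pi@[x,y,.062,1];u=c["cx"]-c["fx"]*p[0]/p[2];v=c["cy"]+c["fy"]*p[1]/p[2];print(round(u),round(v))
    if abs(u)<2000 and abs(v)<2000: cv2.circle(im,(int(u),int(v)),4,(0,0,255),1)
cv2.imwrite("pics/w1.png",im)
E
```

```text
t: 1.77
eef_pos: [0.4591, 0.0304, 0.2282]
tool_rot: [-3.139, -0.0, 0.008]
contact_force: [-0.5, 0.5, -0.2]
finger_gap: 0.0005
grasp_force: 0.0
['image', 'z_map', 'fx', 'fy', 'cx', 'cy', 'hand_eye', 'P'] [[0.009, 0.964, 0.267, 0.535], [-1.0, 0.009, -0.001, 0.03], [-0.003, -0.267, 0.964, 0.384], [0.0, 0.0, 0.0, 1.0]] 344.54965374476717 318.4337240487891 243.70743752173306
322 227
331 189
319 151
289 122
248 113
181 196
```

View pics/w1.png

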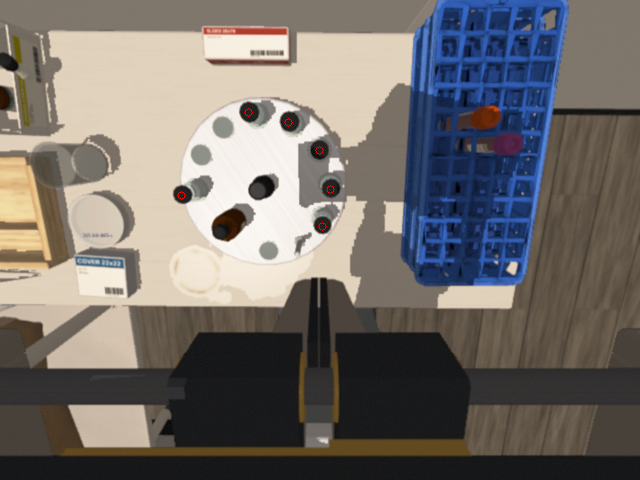

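The wrist picture agrees with the top fit: the projected points land on all six stoppers, with the first at (322,227). I'll descend above stopper 1.

```bash
python3 -m pendant '[0,0.0037,0.0035,0,0,0,0.3,0,0,0,0.03,0,0,0,0,0,0,0.03,0,0,0,0,0,0,0.03,0,0,0,0,0,0,0.03,0,0,0,0,0,0,0.02,0,0,0,0,0,0,0,0,0,0,0,0,0,0,0,0,0]'; python3 -c "
from cell import arm;print(arm.tip_extent,arm.get_obs()['eef_pos'])"
```

```text
t: 2.48
eef_pos: [0.4611, 0.0198, 0.0881]
tool_rot: [-3.141, 0.002, -0.007]
contact_force: [0.2, -0.2, 0.4]
finger_gap: 0.0002
grasp_force: 0.0
0.014 [0.46112567 0.01982128 0.08806165]
```

```bash
python3 -m pendant '[0,0.0015,-0.007,0,0,0,0,0,0,0,0,0,0,0,0,0,0,0,0,0,0,0,0,0,0,0,0,0]'; python3 -m pendant '[0,0,0,0,0,0,0,0,0,0,0,0,0,0,0,0,0,0,0,0,0]'
```

```text
t: 2.82
eef_pos: [0.4645, 0.028, 0.0899]
tool_rot: [3.141, -0.002, -0.004]
contact_force: [0.6, 0.2, -0.2]
finger_gap: 0.0008
grasp_force: 0.0
t: 3.07
eef_pos: [0.4636, 0.0282, 0.0888]
tool_rot: [3.142, -0.0, -0.005]
contact_force: [0.0, 0.1, -0.2]
finger_gap: 0.0003
grasp_force: 0.0
```

```bash
python3 -m pendant '[0,-0.0005,0.001,0.005,0,0,0,0,0,0,0.005,0,0,0,0,0,0,0.002,0,0,0,0,0,0,0,0,0,0]'; python3 -m pendant '[0,0,0,0.002,0,0,0,0,0,0,0.001,0,0,0,0,0,0,0,0,0,0]';  python3 -m pendant '[0,0,0,0.001,0,0,0,0,0,0,0.001,0,0,0,0,0,0,0,0,0,0]'
```

```text
t: 3.4
eef_pos: [0.4625, 0.0272, 0.0758]
tool_rot: [-3.141, 0.001, -0.005]
contact_force: [-0.2, -0.0, -0.3]
finger_gap: 0.0007
grasp_force: 0.0
t: 3.65
eef_pos: [0.463, 0.0272, 0.0735]
tool_rot: [-3.142, 0.0, -0.005]
contact_force: [0.3, -0.7, 0.6]
finger_gap: 0.0003
grasp_force: 0.0
t: 3.9
eef_pos: [0.4631, 0.0272, 0.0716]
tool_rot: [-3.142, -0.0, -0.005]
contact_force: [-0.5, 0.9, 1.4]
finger_gap: 0.0006
grasp_force: 0.7
```

```bash
for i in 1 2 3; do python3 -m pendant '[0,0,0,0.001,0,0,0,0,0,0,0,0,0,0]' | grep -E "eef|contact"; done
```

```text
eef_pos: [0.4631, 0.0272, 0.0706]
contact_force: [-1.0, -0.3, 2.6]
eef_pos: [0.4631, 0.0272, 0.0704]
contact_force: [-4.1, 1.1, 10.0]
eef_pos: [0.4632, 0.0272, 0.0704]
contact_force: [-8.8, 1.4, 19.1]
```

```bash
python3 -m pendant '[0,0,0,-0.003,0,0,0,0,0,0,-0.0185,0,0,0,0,0.018,0.0035,0,0,0,0,0,0.0175,0.004,0,0,0,0,0,0,0,0,0,0,0,0,0,0,0,0,0,0,0,0,0,0,0,0,0]'; python3 -m pendant '[0,0,0,0,0,0,0,0,0,0,0,0,0,0]'
```

```text
t: 4.98
eef_pos: [0.4974, 0.0198, 0.0894]
tool_rot: [-3.141, 0.002, -0.005]
contact_force: [-0.4, 0.3, -0.1]
finger_gap: 0.0004
grasp_force: 0.0
t: 5.15
eef_pos: [0.4976, 0.0198, 0.0897]
tool_rot: [-3.141, 0.001, -0.005]
contact_force: [-0.2, -0.5, -0.1]
finger_gap: 0.0004
grasp_force: 0.0
```

```bash
python3 -m pendant '[0,0.0005,0,0.005,0,0,0,0,0,0,0.005,0,0,0,0,0,0,0.002,0,0,0,0,0,0,0.002,0,0,0,0,0,0,0.002,0,0,0,0,0,0,0.001,0,0,0,0,0,0,0.001,0,0,0,0,0,0,0.001,0,0,0,0,0,0,0,0,0,0]'|grep -E "eef|contact"; for i in 1 2; do python3 -m pendant '[0,0,0,0.001,0,0,0,0,0,0,0,0,0,0]' | grep -E "eef|contact"; done
```

```text
eef_pos: [0.4991, 0.0195, 0.071]
contact_force: [0.1, -1.1, 0.1]
eef_pos: [0.4994, 0.0195, 0.0705]
contact_force: [-2.5, 0.6, 4.4]
eef_pos: [0.4994, 0.0194, 0.0704]
contact_force: [-6.0, 0.5, 12.9]
```

```bash
python3 -m pendant '[0,0,0,-0.003,0,0,0,0,0,0,-0.018,0,0,0,0,0.017,-0.0055,0,0,0,0,0,0.0165,-0.0057,0,0,0,0,0,0,0,0,0,0,0,0,0,0,0,0,0,0,0,0,0,0,0,0,0]'|grep eef; python3 -m pendant '[0,0,0,0,0,0,0,0,0,0,0,0,0,0]'
```

```text
eef_pos: [0.5317, 0.0305, 0.0895]
t: 6.98
eef_pos: [0.5318, 0.0304, 0.0898]
tool_rot: [-3.142, 0.001, -0.005]
contact_force: [0.6, -0.3, 0.3]
finger_gap: 0.0006
grasp_force: 0.0
```

```bash
python3 -m pendant '[0,0,0,0.005,0,0,0,0,0,0,0.005,0,0,0,0,0,0,0.002,0,0,0,0,0,0,0.002,0,0,0,0,0,0,0.002,0,0,0,0,0,0,0.001,0,0,0,0,0,0,0.001,0,0,0,0,0,0,0.001,0,0,0,0,0,0,0,0,0,0]'|grep -E "eef|contact"; for i in 1 2; do python3 -m pendant '[0,0,0,0.001,0,0,0,0,0,0,0,0,0,0]' | grep -E "eef|contact"; done
```

```text
eef_pos: [0.5327, 0.0305, 0.071]
contact_force: [0.1, -1.0, -0.3]
eef_pos: [0.5329, 0.0305, 0.0705]
contact_force: [-2.2, 0.6, 4.4]
eef_pos: [0.533, 0.0305, 0.0705]
contact_force: [-5.6, 0.6, 11.3]
```

```bash
python3 -m pendant '[0,0,0,-0.003,0,0,0,0,0,0,-0.018,0,0,0,0,0.012,-0.0135,0,0,0,0,0,0.012,-0.0135,0,0,0,0,0,0,0,0,0,0,0,0,0,0,0,0,0,0,0,0,0,0,0,0,0]'|grep eef; python3 -m pendant '[0,0,0,0,0,0,0,0,0,0,0,0,0,0]'
```

```text
eef_pos: [0.5562, 0.0571, 0.0896]
t: 8.82
eef_pos: [0.5562, 0.057, 0.0898]
tool_rot: [3.142, 0.001, -0.005]
contact_force: [-0.2, 0.1, 0.8]
finger_gap: 0.0005
grasp_force: 0.0
```

```bash
python3 -m pendant '[0,0,-0.0004,0.005,0,0,0,0,0,0,0.005,0,0,0,0,0,0,0.002,0,0,0,0,0,0,0.002,0,0,0,0,0,0,0.002,0,0,0,0,0,0,0.001,0,0,0,0,0,0,0.001,0,0,0,0,0,0,0.001,0,0,0,0,0,0,0,0,0,0]'|grep -E "eef|contact"; for i in 1 2; do python3 -m pendant '[0,0,0,0.001,0,0,0,0,0,0,0,0,0,0]' | grep -E "eef|contact"; done
```

```text
eef_pos: [0.5567, 0.0578, 0.071]
contact_force: [-0.4, -0.0, 0.0]
eef_pos: [0.557, 0.0578, 0.0705]
contact_force: [-2.4, 0.2, 4.5]
eef_pos: [0.557, 0.0579, 0.0705]
contact_force: [-5.2, 1.3, 10.9]
```

```bash
python3 -m pendant '[0,0,0,-0.003,0,0,0,0,0,0,-0.018,0,0,0,0,0.004,-0.0175,0,0,0,0,0,0.004,-0.0175,0,0,0,0,0,0,0,0,0,0,0,0,0,0,0,0,0,0,0,0,0,0,0,0,0]'|grep eef; python3 -m pendant '[0,0,0,0,0,0,0,0,0,0,0,0,0,0]'
```

```text
eef_pos: [0.5647, 0.0924, 0.0897]
t: 10.65
eef_pos: [0.5647, 0.0921, 0.0899]
tool_rot: [3.141, 0.0, -0.006]
contact_force: [-0.9, 0.6, -0.1]
finger_gap: 0.0005
grasp_force: 0.0
```

```bash
python3 -c "
from cell import arm;import cv2
c=arm.capture('side')['image'][230:330,270:420,::-1];cv2.imwrite('pics/s2.png',cv2.resize(c,None,fx=5,fy=5,interpolation=2))"
```

```text
(no output)
```

View pics/s2.png

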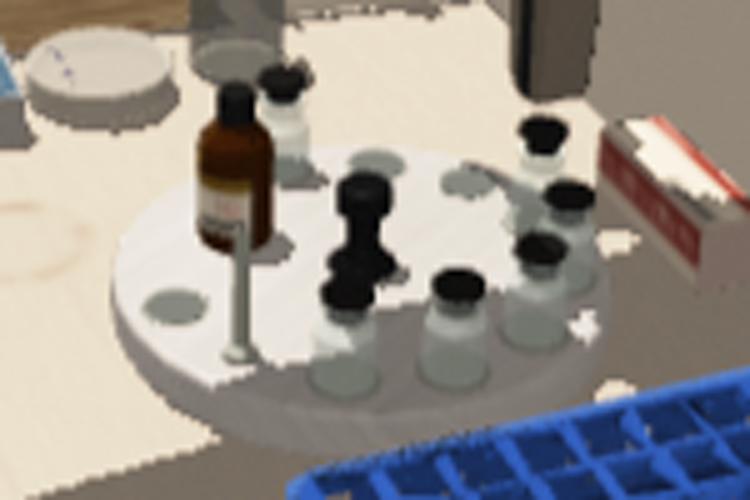

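The crop shows stoppers 1–4, at (347,290), (458,287), (540,248) and (568,196), seated on their lips. The fifth, at (543,130), still stands proud like the lone one at (283,82). Nothing else has moved.

```bash
python3 -m pendant '[0,-0.0003,-0.0007,0.005,0,0,0,0,0,0,0.005,0,0,0,0,0,0,0.002,0,0,0,0,0,0,0.002,0,0,0,0,0,0,0.002,0,0,0,0,0,0,0.001,0,0,0,0,0,0,0.001,0,0,0,0,0,0,0.001,0,0,0,0,0,0,0,0,0,0]'|grep -E "eef|contact"; for i in 1 2; do python3 -m pendant '[0,0,0,0.001,0,0,0,0,0,0,0,0,0,0]' | grep -E "eef|contact"; done
```

```text
eef_pos: [0.5646, 0.0935, 0.071]
contact_force: [0.8, 0.1, -0.9]
eef_pos: [0.5648, 0.0935, 0.0706]
contact_force: [-2.7, 0.1, 4.9]
eef_pos: [0.5649, 0.0935, 0.0705]
contact_force: [-5.8, -0.3, 10.5]
```

Fifth is home. I'll lift clear and check.

```bash
python3 -m pendant '[0,0,0,-0.003,0,0,0,0,0,0,-0.02,0,0,0,0,0,0,-0.04,0,0,0,0,0,0,-0.04,0,0,0,0,0,0,-0.03,0,0,0,0,0,0,0,0,0,0,0,0,0,0,0,0,0,0,0,0,0,0,0,0]'; python3 -c "
from cell import arm;import cv2
c=arm.capture('side')['image'][230:330,270:420,::-1];cv2.imwrite('pics/s3.png',cv2.resize(c,None,fx=5,fy=5,interpolation=2))"
```

```text
t: 12.45
eef_pos: [0.5642, 0.0935, 0.2011]
tool_rot: [-3.141, 0.001, -0.005]
contact_force: [0.4, -0.4, -1.1]
finger_gap: 0.0005
grasp_force: 0.0
```

View pics/s3.png

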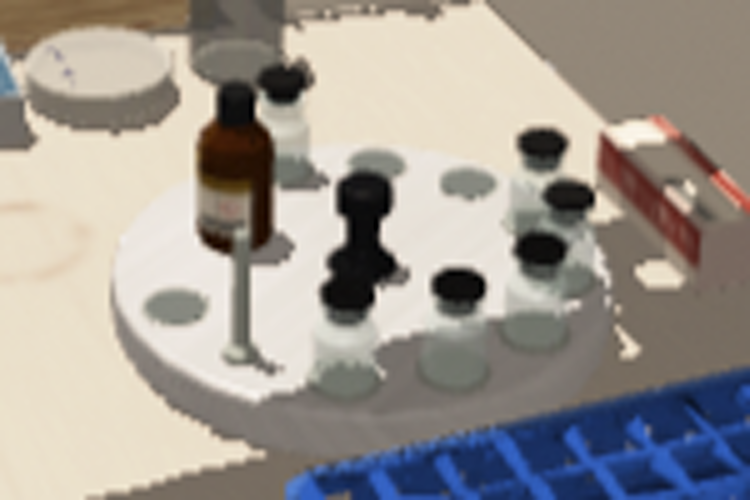

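All five row stoppers are seated, the fifth now at (543,143). The lone one at (283,82) is unchanged, and the tray and bottle have not moved.

```bash
python3 -c "
from cell import arm;print(arm.hand_in())"
```

```text
the job is handed in; nothing more can be done
None
```

I pressed all five row stoppers home in order from the index pin, left the lone stopper half in with the tray and bottle unmoved in the last picture, and handed the job in; no verdict came back.

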